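# Offer up a splash-guard hinge leaf for pinning

### The job

The loose hinge leaf of the splash guard stands in the drawer of the small steel parts unit. Pull the drawer well open, lift the leaf out and, keeping it upright, lower its barrel between the two knuckles of the hinge bracket screwed to the worktop until it sits down in the cradle and all three holes are in line for the pin. Finish while still gripping the leaf there, upright and still, since it would fall over if let go; leave the pin, the salt dredger and the steel pot where they are.

Things in the scene. Friction and masses are not known exactly. Their poses are not given: they have to be found in the camera images.
- drawer (a joint): how far the drawer of the parts unit is pulled out, m: 0 shut, 0.16 fully open; it slides straight towards the unit's -x (away from the unit's front), with about 1 N of friction, and stays where it is left. The leaf rides in it
- parts_unit: fixed stainless parts unit, about 180 deep (x) x 160 wide (y) x 115 high; origin on its underside, 95 mm behind the carcass front; -x points out of the front. The drawer's front panel is 10 thick, top at height 100; side walls 48 high. The leaf stands across the drawer in two slotted posts: 75 mm behind the carcass front when shut, 85 mm in front of it when fully open
- drawer_handle (a point): middle of the drawer's bar handle: a round bar about 10 mm thick and 90 mm long, along the unit's y, 35 mm in front of the drawer front and 30 mm below the unit's top; it moves with the drawer. Same axes as the unit
- leaf_plate (a point): centre of the plate of the loose steel hinge leaf (0.2 kg): 10 thick (x) x 70 wide (y) x 59 high (z, up). Grip its two flat faces near the top edge, 29.5 mm above this point; slotted posts clasp its lower 25 mm at both ends with 1.5 mm play each side. Lift about 30 mm to leave the slots, more to clear the drawer front
- leaf_bore (a point): middle of the hole in the leaf's barrel, 45.5 mm straight below leaf_plate in the leaf's own z; barrel 24 mm outer diameter, 30 mm long along the leaf's y, hole 14 mm. Same axes as leaf_plate; the leaf is the same both ways round
- bracket_bore (a point): fixed point 50 mm above the worktop where the middle of the leaf's bore belongs, midway between the bracket's two fixed knuckles, on the axis of their holes (y; z up). Below it is a V cradle of 45 degree flanks, open to the top: a 24 mm barrel resting on both flanks is in line with the holes
- hinge_pin: loose L-shaped steel pin, 10 mm thick, 80 mm long, lying on the worktop; leave it alone
- dredger: loose salt dredger, 68 mm diameter, 115 mm high, standing; origin under its centre; leave it alone
- ramekin: loose empty steel pot, 67 mm diameter, 52 mm high, standing; origin under its centre; leave it alone
- bracket: fixed steel hinge bracket, base plate 70 (x) x 100 (y) x 8; origin on its underside. Its two knuckles (24 mm diameter, 12 mm long, 14 mm holes, tops 62 mm above the worktop) stand 36 mm apart along y; the leaf's plate is wider than the gap and ends 4 mm above them when seated
Mind the look-alikes: they are no part of the job. What is shaped like the bracket but blue or purple is not meant.

How it is judged:
By the outcome, as a careful person would: the job done as asked, in the order asked, and still so for the second after the job is handed in, while the arm keeps its last pose, push and grip.
It also fails if it takes over 56 s, if anything falls off the work surface, if the arm or the gripper's body presses on something with over 40 N, if the wrist force passes 120 N, or if a joint passes its speed limit or range.

### The arm

A 6-joint arm with a two-finger parallel gripper is mounted at the origin on a cart in front of the work surface, level with it; the furniture and walls round the work are solid. World frame = base frame: x ahead of the robot, y to its left, z up, the work surface at z = 0. Lengths are in m, angles in rad, forces in N, time in s.
With the tool pointing down it reaches from about 0.375 to 0.75 m from the base axis. Payload 9 kg.
Tool frame: the origin (TCP) lies midway between the tips of the shut fingers; the grasp point (between the pads) lies 19 mm behind it; z points along the fingers, y is the direction in which the jaws open and shut (so a half turn about z gives the same grasp; the last joint's range is limited). The gripper opens to 85 mm and grips with 20 to 120 N. Pads are 22 mm wide; open, the fingers measure 114 mm over their backs; the gripper's body (76 mm by 85 mm) begins 54 mm behind the grasp point. The pads swing forward as they close: fully open they stand 13 mm farther back than shut.
Start: joints at [1.077, 0.104, 0.097, 1.564, 0, 1.353], TCP at [0.163, 0.577, 0.231] pointing down, gripper open.
Joint ranges: [-2.99, 2.99], [-0.84, 1.86], [-1.1, 1.16], [-1.84, 2.11], [-1.51, 1.56], [-3.14, 3.14]. Speed limits (rad/s): [2.22, 2.22, 2.57, 3.14, 3.14, 3.14].

### API

Orientations are given as a unit quaternion [w, x, y, z].
In Python, from plant import env gives the robot as it stands. The module is installed in compiled form; this text tells all that it offers.
- The arm moves only by the tool move_arm, never from a script. Its argument "steps" is a list of rows, each a list of 5 numbers: the closure, from 0 (fully open) to 1 (shut), then the shift along the world's x, y, z in mm, then the turn about the world's z in rad. In form: [[jaw, tx, ty, tz, roll], ...]. A call has exactly 5 rows; each row shifts and turns the commanded pose from where the row before left it; what a row does not reach is not made up. A row lasts 1/12 s, in which the tool goes at most 41.7 mm and 7.16 degrees, less where a joint would pass 70% of its speed; a pose out of reach is approached as far as the arm can. A call is refused whole if a number of a shift passes 41.7 or a number of a turn 0.125, either way. A call with a gripper value outside its range is refused whole. The fingers move at their own pace and stop on an object; the grip force is fixed at half the most. Time passes only in rows, so rows that do not move let the fingers close, or fill a call up. It gives the time, the measured TCP pose, the force and the opening at its end, in the units of the state.
- env.get_state(): the state, without advancing time (a new reading comes with each control period).
- env.snapshot(name): name is "scene" or "top" or "wrist"; returns a dict with "color" (400x640x3 uint8, blue, green, red), "depth" (400x640 float32, m along the optical axis (not along the pixel's ray), 0 where there is no reading), "fx", "fy", "cx", "cy" (pixels), "rvec" (rotation vector, rad) and "tvec" (3), from world to camera coordinates, as OpenCV has them. Camera axes: x right, y down, z forward; pixel columns grow to the right and rows downward; lengths in m; the calibration is good to about 2 mm. A picture is of the moment at which its call begins.
- env.finish_job(): hands the job in, once; it reports no verdict.
The state is a dict: "clock": time; "qpos": joint angles; "qvel": joint speeds; "tau": joint torques, N m; "ee_pos": TCP position; "eef_rot": TCP orientation; "wrist_force": force on the tool from outside, world axes, zero at the start; "torque": the same for the moment, N m; "width": opening from 0.0 (shut) to 1.0 (fully open).
Only numpy, scipy, OpenCV 4.12 (cv2) and the standard library are available. Lean on these libraries where they do the work, as an engineer would, in place of code of your own. Each camera call takes 0.05 s, during which the arm holds its last target.

## Working session

There is one attempt and no reset: what is moved stays moved. The work goes in short steps, Python scripts to look and compute and a tool call to move; the robot and the scene stay as the last step left them, time stands still between calls to the robot, and variables do not carry over. Pictures are saved under pics/ and viewed, and the job is handed in when it is done.

Besides the shell and the picture viewer there is one more tool, called after "Emit:" by a JSON object that holds its "fn" and its "kwargs", one argument or row to a line. move_arm: Moves the arm, as the interface text tells. Its arguments: {"type":"object","properties":{"steps":{"type":"array"}},"required":["steps"]}

```bash
mkdir -p pics
cat > h.py <<'E'
import numpy as np, cv2, pickle
from plant import env
def snap(n,f):
    s=env.snapshot(n); cv2.imwrite('pics/'+f+'.png',s['color']); pickle.dump(s,open('pics/'+f+'.pkl','wb')); return s
def load(f): return pickle.load(open('pics/'+f+'.pkl','rb'))
def cam(s):
    R,_=cv2.Rodrigues(np.array(s['rvec'],float)); t=np.array(s['tvec'],float).reshape(3); return R,-R.T@t
def ray(s,u,v):
    R,C=cam(s); d=R.T@np.array([(u-s['cx'])/s['fx'],(v-s['cy'])/s['fy'],1]); return C,d
def onz(s,u,v,z):
    C,d=ray(s,u,v); return C+d*(z-C[2])/d[2]
def dep(s,u,v):
    C,d=ray(s,u,v); return C+d*s['depth'][int(v),int(u)]
def cloud(s):
    v,u=np.mgrid[0:400,0:640]; R,C=cam(s); z=s['depth']
    P=np.stack([(u-s['cx'])/s['fx']*z,(v-s['cy'])/s['fy']*z,z],-1); return P@R+C
def proj(s,p):
    return cv2.projectPoints(np.array([p],float),np.array(s['rvec'],float),np.array(s['tvec'],float),np.array([[s['fx'],0,s['cx']],[0,s['fy'],s['cy']],[0,0,1.]]),None)[0].reshape(2)
E
python3 - <<'E'
from h import *
for n in ['scene','top','wrist']:
    s=snap(n,n+'0'); print(n,cam(s)[1],s['fx'])
print(env.get_state())
E
```

```text
scene [-0.01649169 -0.57506528  0.76548566] 451.7366769510035
top [-0.03764196  0.02874894  1.34983179] 490.7391876194572
wrist [0.09077194 0.59787315 0.37456657] 314.70799424008743
{'clock': 0.15, 'qpos': array([ 1.07731170e+00,  1.04586388e-01,  9.66990899e-02,  1.56391511e+00,
       -8.12946289e-06,  1.35313066e+00]), 'qvel': array([ 0.00076208, -0.00282881,  0.00357556, -0.00082824,  0.00017298,
       -0.00049314]), 'tau': array([ 2.46051422e-03, -5.57359457e+01,  5.04006457e+01,  1.25903712e-02,
       -3.51215440e-04,  1.34001039e-05]), 'ee_pos': array([0.16325681, 0.57711028, 0.23071493]), 'eef_rot': array([-1.71312866e-04,  1.37472727e-01,  9.90505425e-01, -4.72988697e-04]), 'wrist_force': array([-0.45156834,  0.00098122,  0.53094116]), 'torque': array([0.01342748, 0.04034109, 0.00784883]), 'width': 0.997581191413503}
```

View pics/scene0.png

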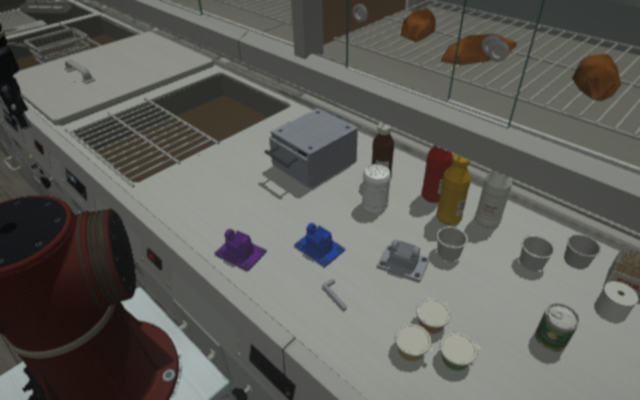

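View pics/top0.png

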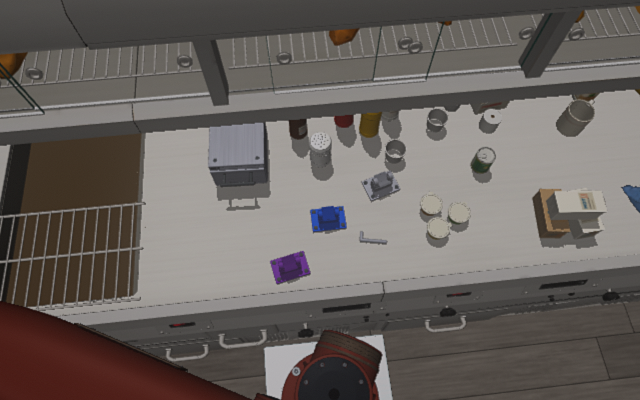

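View pics/wrist0.png

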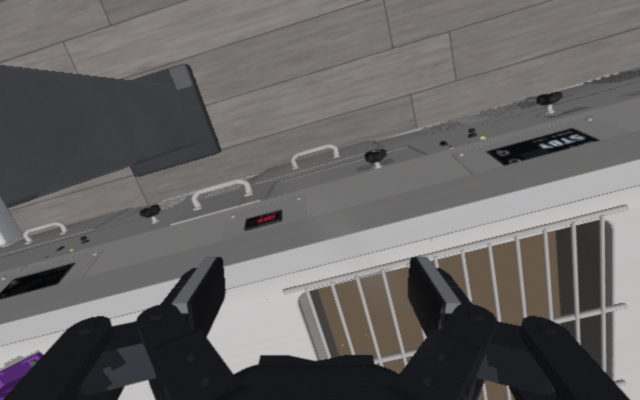

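The scene view shows the parts unit at (313,147) with its handle at (275,185), the blue bracket at (319,245), the purple one at (240,250), the grey bracket at (404,258) and the pin at (335,294). The top view shows the unit at (238,152), its handle at (242,203), and the grey bracket at (381,185).

Could be mistaken for the bracket (top view): grey (381,185), blue (329,218), purple (290,267). I choose grey. Next is a close crop and the measurements.

Run:
```python
from h import *
s=load('top0'); c=s['color']
a=cv2.resize(c[110:220,200:290],None,fx=5,fy=5,interpolation=cv2.INTER_CUBIC)
b=cv2.resize(c[150:220,350:420],None,fx=5.5,fy=5.5,interpolation=cv2.INTER_CUBIC)
o=np.zeros((600,800,3),np.uint8); o[:550,:400]=a[:550,:400]; o[:385,410:795]=b
cv2.imwrite('pics/crop0.png',o)
s2=load('scene0');c=s2['color']
a=cv2.resize(c[100:210,250:370],None,fx=3.3,fy=3.3,interpolation=cv2.INTER_CUBIC)
b=cv2.resize(c[225:290,370:440],None,fx=5.5,fy=5.5,interpolation=cv2.INTER_CUBIC)
o=np.zeros((600,800,3),np.uint8); o[:363,:396]=a; o[:357,400:785]=b[:357]
cv2.imwrite('pics/crop1.png',o)
for n,s,pts in [('top',s,[(238,135),(238,180),(242,203),(381,185),(329,218),(381,195),(320,140),(395,150)]),('scene',s2,[(313,130),(272,187),(404,250),(404,275),(375,172),(450,240)])]:
    for p in pts: print(n,p,dep(s,*p).round(4))
```

```text
top (238, 135) [0.7406 0.1868 0.1105]
top (238, 180) [0.6314 0.2021 0.0353]
top (242, 203) [0.5698 0.1972 0.0029]
top (381, 185) [ 0.5623 -0.2165  0.0521]
top (329, 218) [ 0.4783 -0.0534  0.0436]
top (381, 195) [ 0.5498 -0.2196  0.0078]
top (320, 140) [ 0.6982 -0.0508  0.1109]
top (395, 150) [ 0.7042 -0.2902 -0.0023]
scene (313, 130) [0.7238 0.1905 0.1155]
scene (272, 187) [ 0.573   0.2052 -0.0018]
scene (404, 250) [ 0.5926 -0.2168  0.0346]
scene (404, 275) [ 0.5551 -0.247   0.0073]
scene (375, 172) [ 0.6912 -0.0515  0.1115]
scene (450, 240) [ 0.7073 -0.2661  0.0137]
```

View pics/crop0.png

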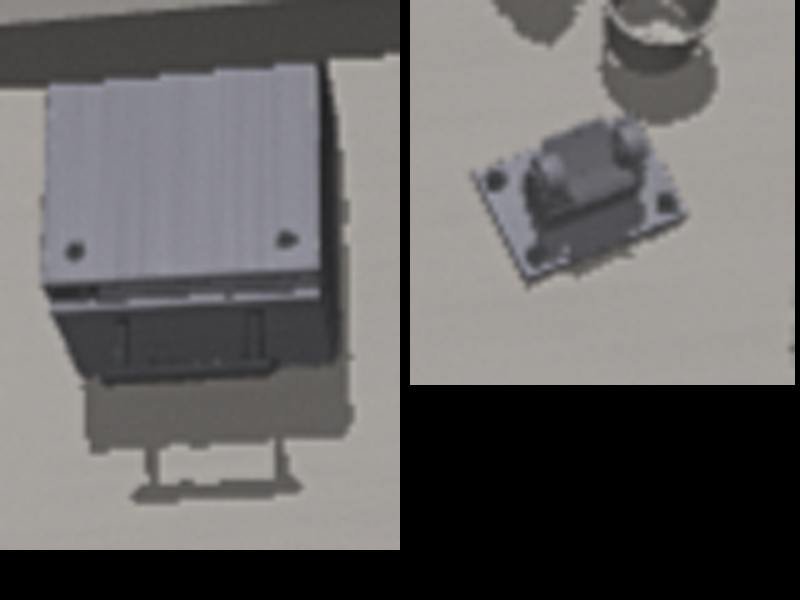

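View pics/crop1.png

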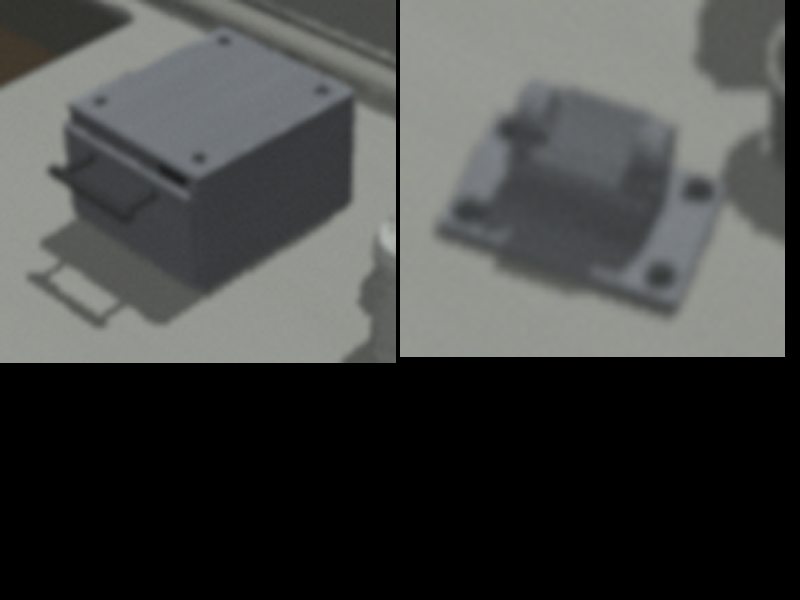

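Crop check: the grey steel bracket at top (381,185) has two knuckles and a cradle, and its long side runs from lower-left to upper-right. The unit's handle bar is at top about (237,184); the light loop I saw at (242,203) was its shadow. Next I'll measure both.

Run:
```python
from h import *
for n in ['top0','scene0']:
    s=load(n); P=cloud(s); ok=s['depth']>0
    # unit top
    m=ok&(abs(P[...,2]-.115)<.006)&(P[...,0]>.5)&(P[...,0]<.9)&(P[...,1]>.05)&(P[...,1]<.35)
    m=cv2.morphologyEx(m.astype(np.uint8),cv2.MORPH_OPEN,np.ones((3,3)))
    k,l,st,_=cv2.connectedComponentsWithStats(m); i=1+np.argmax(st[1:,4]); m=l==i
    # use contour subpixel via rays at z=.115
    v,u=np.nonzero(m); q=np.array([onz(s,a,b,.115)[:2] for a,b in zip(u,v)])*1000
    r=cv2.minAreaRect(q.astype(np.float32)); print(n,'unit top',st[i],r,'zmed',np.median(P[m][:,2]))
    print(cv2.boxPoints(r).round(1).tolist())
    # handle
    m=ok&(abs(P[...,2]-.085)<.015)&(P[...,0]>.55)&(P[...,0]<.66)&(P[...,1]>.1)&(P[...,1]<.3)
    q=P[m]; print('handle pts',len(q),q.mean(0).round(4) if len(q) else '', np.percentile(q,[2,50,98],axis=0).round(4).tolist() if len(q) else '')
    # bracket
    reg=ok&(P[...,0]>.48)&(P[...,0]<.66)&(P[...,1]<-.13)&(P[...,1]>-.29)
    hsv=cv2.cvtColor(s['color'],cv2.COLOR_BGR2HSV)
    m=reg&(P[...,2]>.0045)&(P[...,2]<.013)
    m=m.astype(np.uint8);k,l,st,_=cv2.connectedComponentsWithStats(m)
    print([x.tolist() for x in st[1:] if x[4]>20])
    m=reg&(P[...,2]>.0045); m=cv2.morphologyEx(m.astype(np.uint8),cv2.MORPH_OPEN,np.ones((2,2)))
    k,l,st,_=cv2.connectedComponentsWithStats(m);i=1+np.argmax(st[1:,4])
    b=(l==i)&(P[...,2]<.013); q=P[b][:,:2]*1000
    r=cv2.minAreaRect(q.astype(np.float32)); print('base',r)
    hi=(l==i)&(P[...,2]>.045); q=P[hi]; print('high',len(q),q.mean(0).round(4),q.max(0).round(4), cv2.minAreaRect((q[:,:2]*1000).astype(np.float32)))
```

```text
top0 unit top [ 208  123   57   45 2097] ((705.5244750976562, 193.10092163085938), (159.92784118652344, 138.38699340820312), 88.32501220703125) zmed 0.1135612113506077
[[634.0, 115.19999694824219], [772.4000244140625, 111.0999984741211], [777.0, 271.0], [638.7000122070312, 275.1000061035156]]
handle pts 546 [0.6204 0.1946 0.0881] [[0.5885, 0.1182, 0.072], [0.6285, 0.1956, 0.0882], [0.6413, 0.2696, 0.0996]]
[[362, 177, 39, 24, 290]]
base ((580.9663696289062, -226.2606201171875), (68.19686889648438, 100.9468002319336), 16.828147888183594)
high 115 [ 0.5636 -0.2182  0.0866] [0.6022 0.0287 1.3498] ((289.8589782714844, -89.6578369140625), (58.0433349609375, 694.0741577148438), 65.34236907958984)
scene0 unit top [ 272  109   85   46 2102] ((725.47314453125, 188.90850830078125), (164.63673400878906, 183.15045166015625), 87.99803161621094) zmed 0.11428760465202564
[[631.0999755859375, 109.80000305175781], [814.0999755859375, 103.4000015258789], [819.9000244140625, 268.0], [636.7999877929688, 274.3999938964844]]
handle pts 665 [0.6245 0.1843 0.0876] [[0.5882, 0.1162, 0.0714], [0.6296, 0.1813, 0.0882], [0.6581, 0.2711, 0.0997]]
[[377, 246, 52, 36, 651], [438, 254, 9, 6, 23]]
base ((595.9821166992188, -221.9540557861328), (98.4687728881836, 98.86997985839844), 17.211013793945312)
high 218 [ 0.5526 -0.2422  0.0851] [ 0.6047 -0.1972  0.7655] ((285.6117248535156, -380.36029052734375), (716.1442260742188, 61.9952392578125), 27.854036331176758)
```

Emit:
{"fn": "move_arm", "kwargs": {
  "steps": [
    [0.3,28.5,-25.5,0,-0.0883],
    [0.65,28.5,-25.5,0,-0.0883],
    [0.65,28.5,-25.5,0,-0.0883],
    [0.65,28.5,-25.5,0,-0.0883],
    [0.65,28.5,-25.5,0,-0.0883]
  ]
}}

```text
clock: 0.57
ee_pos: [0.3067, 0.4485, 0.2311]
eef_rot: [-0.0, 0.353, 0.936, -0.0]
wrist_force: [0.9, 1.0, -1.1]
width: 0.355
```

Emit:
{"fn": "move_arm", "kwargs": {
  "steps": [
    [0.65,28.5,-25.5,0,-0.0883],
    [0.65,28.5,-25.5,0,-0.0883],
    [0.65,28.5,-25.5,0,-0.0883],
    [0.65,28.5,-25.5,0,-0.0883],
    [0.65,28.5,-25.5,0,-0.0883]
  ]
}}

```text
clock: 0.98
ee_pos: [0.4494, 0.3208, 0.2312]
eef_rot: [-0.0, 0.549, 0.836, -0.0]
wrist_force: [0.9, 0.7, 0.0]
width: 0.351
```

Emit:
{"fn": "move_arm", "kwargs": {
  "steps": [
    [0.65,28.5,-25.5,0,-0.0883],
    [0.65,28.5,-25.5,0,-0.0883],
    [0.65,28.5,-25.5,0,-0.0883],
    [0.65,0,0,0,0],
    [0.65,0,0,0,0]
  ]
}}

```text
clock: 1.4
ee_pos: [0.5348, 0.2442, 0.2305]
eef_rot: [-0.0, 0.654, 0.756, -0.0]
wrist_force: [0.3, -0.1, -0.9]
width: 0.353
```

Run:
```python
from h import *
for n in ['wrist','scene']:
    s=snap(n,n+'1'); print(cam(s)[1])
```

```text
[0.5250367  0.3197056  0.37445664]
[-0.01649169 -0.57506528  0.76548566]
```

View pics/wrist1.png

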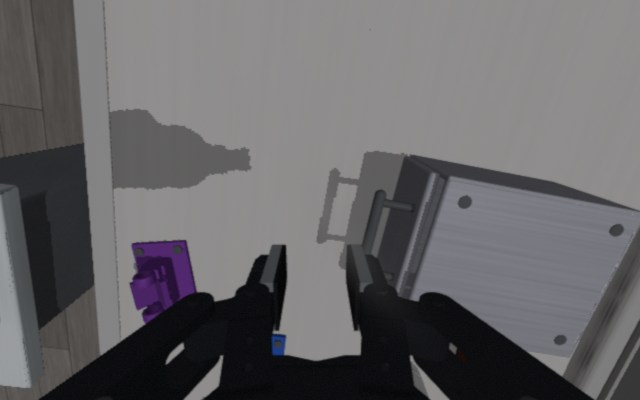

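View pics/scene1.png

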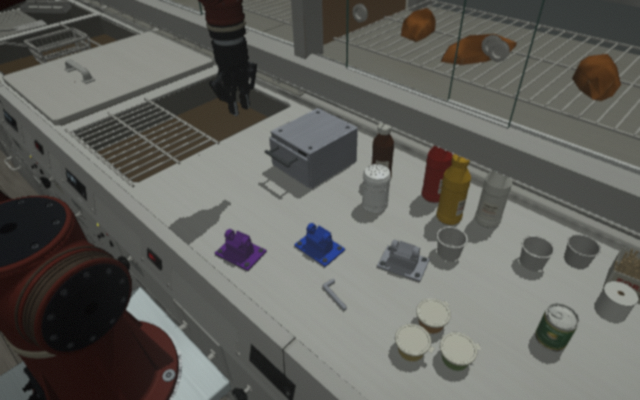

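The wrist view (image right is +x, up is +y) shows the bar's left end at about (379,193), with the finger covering the rest of it. I'll measure it with depth.

Run:
```python
from h import *
s=load('wrist1');P=cloud(s)
m=(s['depth']>0)&(P[...,2]>.075)&(P[...,2]<.096)
v,u=np.mgrid[0:400,0:640]
m&=(v<240)&(u<395)&(u>340)
# exclude stalks/panel: show rows
for r in range(190,240,6):
    c=np.nonzero(m[r])[0]
    if len(c): print(r,c.min(),c.max(),P[r,c.min()].round(4),P[r,c].mean(0).round(4),P[r,c,2].max().round(4))
for p in [(465,202),(616,230),(560,340)]: print(onz(s,*p,.115).round(4))
# ground corners of top: front-left (440,178) 
for p in [(440,178),(412,290)]: print('front edge',onz(s,*p,.115).round(4), dep(s,*p).round(4))
print(dep(s,379,195), onz(s,379,193,.085))
```

```text
190 378 383 [0.5946 0.2488 0.086 ] [0.5967 0.2494 0.0872] 0.0884
196 375 386 [0.5924 0.2432 0.0884] [0.597  0.2445 0.0907] 0.0924
202 373 394 [0.5919 0.2368 0.0876] [0.6011 0.239  0.0903] 0.0922
208 371 394 [0.5916 0.2301 0.0861] [0.5996 0.2326 0.0901] 0.0924
214 370 381 [0.5915 0.2244 0.0876] [0.596  0.2262 0.0906] 0.0917
220 368 379 [0.5915 0.2168 0.0841] [0.5954 0.2197 0.0902] 0.0923
226 367 378 [0.5909 0.2118 0.0879] [0.5956 0.2135 0.0903] 0.0926
232 365 376 [0.5903 0.2051 0.0875] [0.5949 0.2071 0.0906] 0.0928
238 364 374 [0.5903 0.1991 0.0886] [0.5946 0.2008 0.091 ] 0.0927
[0.6643 0.2562 0.115 ]
[0.8046 0.2502 0.115 ]
[0.7998 0.1291 0.115 ]
front edge [0.6373 0.2738 0.115 ] [0.6812 0.2558 0.0137]
front edge [0.6394 0.164  0.115 ] [0.6398 0.1635 0.1142]
[0.5953187  0.24538433 0.09107516] [0.59642023 0.2457481  0.085     ]
```

Emit:
{"fn": "move_arm", "kwargs": {
  "steps": [
    [0.72,30,-23.5,0,-0.0885],
    [0.72,30,-23.5,0,-0.0885],
    [0.72,0,0,-35,0],
    [0.72,0,0,-35,0],
    [0.72,0,0,0,0]
  ]
}}

```text
clock: 1.92
ee_pos: [0.5898, 0.1993, 0.1538]
eef_rot: [-0.003, 0.717, 0.697, -0.004]
wrist_force: [-2.1, 0.8, -2.6]
width: 0.281
```

Run:
```python
from h import *
s=snap('wrist','wrist2'); snap('scene','scene2')
a=load('scene2')['color'][60:220,180:400]; cv2.imwrite('pics/s2c.png',cv2.resize(a,None,fx=3,fy=3))
```

```text
(no output)
```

View pics/wrist2.png

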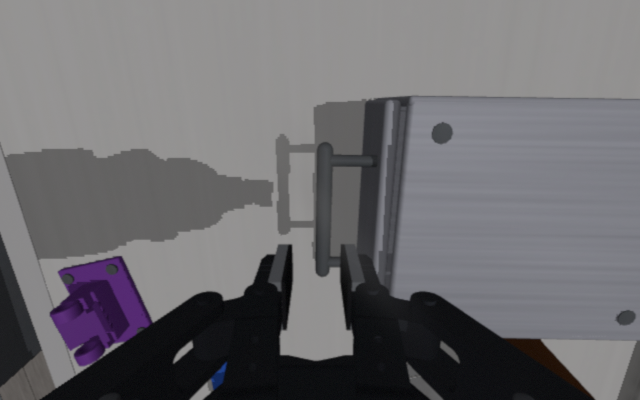

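View pics/s2c.png

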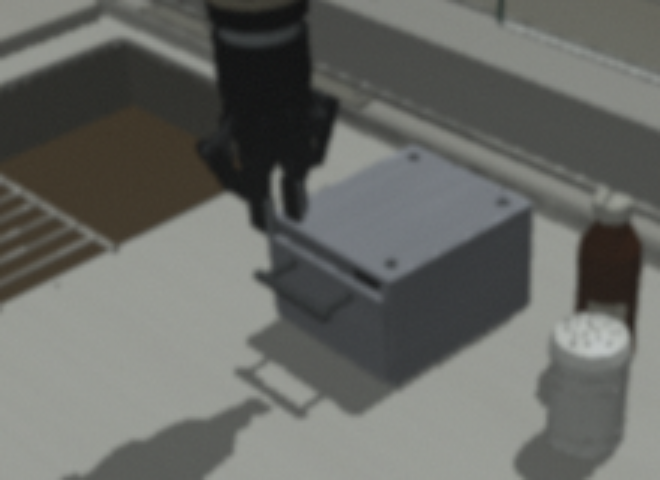

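The whole bar now shows in the wrist view, from (325,146) to (322,273).

Run:
```python
from h import *
s=load('wrist2');P=cloud(s); st=env.get_state(); print(st['ee_pos'],st['eef_rot'],cam(s)[1])
for r in [150,175,200,225,250,268]:
    d=P[r,300:345]; c=np.nonzero((d[:,2]>.075)&(d[:,2]<.097))[0]+300
    c=c[c<340]
    u=(c.min()+min(c.max(),c.min()+16))/2
    print(r,c.min(),c.max(),onz(s,u,r,.085).round(4),P[r,int(u)].round(4))
for r in (143,277): print(onz(s,323,r,.085))
# panel front / unit edge
for p in [(407,120),(395,320),(442,133),(626,318)]: print(p,onz(s,*p,.115).round(4))
print(proj(s,st['ee_pos']))
```

```text
[0.59213848 0.19983012 0.16091902] [-0.00087156  0.71690599  0.69716848 -0.00107244] [0.59442408 0.27567575 0.29767173]
150 317 333 [0.5975 0.2442 0.085 ] [0.5974 0.2451 0.0912]
175 317 332 [0.5968 0.2269 0.085 ] [0.5964 0.2285 0.0919]
200 317 331 [0.5961 0.2089 0.085 ] [0.596  0.2111 0.0922]
225 316 331 [0.5953 0.1898 0.085 ] [0.595  0.1923 0.091 ]
250 316 330 [0.5946 0.1698 0.085 ] [0.5946 0.1732 0.0918]
268 316 329 [0.5939 0.1547 0.085 ] [0.5935 0.1586 0.0918]
[0.59623865 0.24889282 0.085     ]
[0.59407413 0.14697041 0.085     ]
(407, 120) [0.6434 0.2642 0.115 ]
(395, 320) [0.643  0.1304 0.115 ]
(442, 133) [0.6637 0.2565 0.115 ]
(626, 318) [0.8    0.1289 0.115 ]
[318.46638077 264.57771599]
```

Emit:
{"fn": "move_arm", "kwargs": {
  "steps": [
    [0.72,1,2,-30,-0.01],
    [0.72,0,0,-30,0],
    [0.72,0,0,-25,0],
    [0.72,0,0,-11,0],
    [0.72,0,0,0,0]
  ]
}}

```text
clock: 2.43
ee_pos: [0.5939, 0.2015, 0.065]
eef_rot: [-0.0, 0.721, 0.693, -0.001]
wrist_force: [-0.2, -0.7, 0.0]
width: 0.282
```

Run:
```python
from h import *
s=snap('wrist','wrist3'); snap('scene','scene3')
a=load('scene3')['color'][80:220,220:400]; o=np.hstack([cv2.resize(a,(400,311)),cv2.resize(s['color'][140:400,200:500],(360,311))]);cv2.imwrite('pics/c3.png',o)
print(env.get_state()['ee_pos'],env.get_state()['wrist_force'])
```

```text
[0.59591892 0.20145774 0.06799093] [0.1253423  0.63798772 0.920146  ]
```

View pics/c3.png

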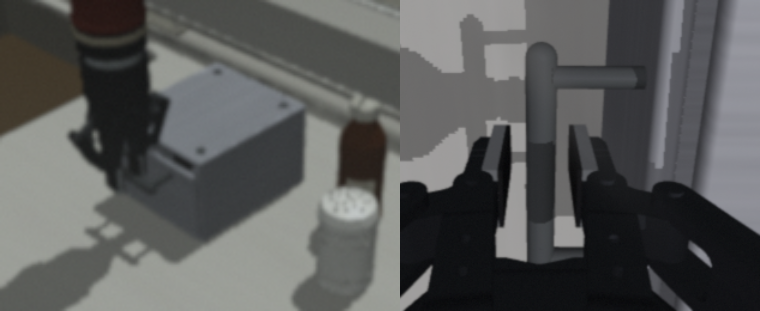

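The fingers straddle the bar, so I'll close and pull.

Emit:
{"fn": "move_arm", "kwargs": {
  "steps": [
    [1,0,0,0,0],
    [1,0,0,0,0],
    [1,0,0,0,0],
    [1,0,0,0,0],
    [1,0,0,0,0]
  ]
}}

```text
clock: 2.95
ee_pos: [0.5944, 0.2014, 0.0685]
eef_rot: [-0.0, 0.721, 0.693, 0.0]
wrist_force: [-11.5, 0.2, 11.8]
width: 0.105
```

Emit:
{"fn": "move_arm", "kwargs": {
  "steps": [
    [1,-10,0.4,0,0],
    [1,-15,0.6,0,0],
    [1,-15,0.6,0,0],
    [1,-15,0.6,0,0],
    [1,-15,0.6,0,0]
  ]
}}

```text
clock: 3.37
ee_pos: [0.5265, 0.2043, 0.0685]
eef_rot: [0.001, 0.721, 0.693, 0.002]
wrist_force: [1.0, 2.8, 4.4]
width: 0.102
```

Emit:
{"fn": "move_arm", "kwargs": {
  "steps": [
    [1,-20,0.8,0,0],
    [1,-20,0.8,0,0],
    [1,-20,0.8,0,0],
    [1,-15,0.6,0,0],
    [1,-8,0.3,0,0]
  ]
}}

```text
clock: 3.78
ee_pos: [0.4425, 0.2079, 0.0685]
eef_rot: [0.001, 0.721, 0.693, 0.002]
wrist_force: [2.2, 3.5, 3.8]
width: 0.098
```

Emit:
{"fn": "move_arm", "kwargs": {
  "steps": [
    [1,-4,0.1,0,0],
    [1,0,0,0,0],
    [0.72,0,0,0,0],
    [0.72,0,0,0,0],
    [0.72,0,0,0,0]
  ]
}}

```text
clock: 4.2
ee_pos: [0.4385, 0.207, 0.066]
eef_rot: [0.0, 0.721, 0.693, 0.0]
wrist_force: [0.0, -0.6, -0.2]
width: 0.282
```

Run:
```python
from h import *
s=snap('wrist','wrist4'); snap('scene','scene4')
st=env.get_state();print(st['ee_pos'],st['wrist_force'],st['width'])
a=load('scene4')['color'][100:230,200:380]; o=np.hstack([cv2.resize(a,(400,311)),cv2.resize(s['color'][140:400,200:500],(360,311))]);cv2.imwrite('pics/c4.png',o)
```

```text
[0.43812321 0.20690974 0.06551572] [-0.01365709 -0.76054761 -0.45906071] 0.2740754674560539
```

View pics/c4.png

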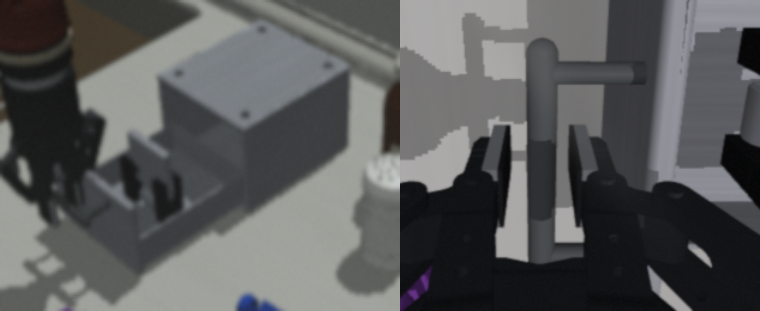

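The drawer is out about 157 mm with the leaf visible in it, standing in its posts. I'll go up and over the leaf.

Emit:
{"fn": "move_arm", "kwargs": {
  "steps": [
    [0.72,0,0,0,0],
    [0.72,0,0,30,0],
    [0.72,0,0,40,0],
    [0.6,0,0,40,0],
    [0.4,30,-1.2,25,0]
  ]
}}

```text
clock: 4.72
ee_pos: [0.4662, 0.2067, 0.2053]
eef_rot: [0.001, 0.72, 0.694, 0.001]
wrist_force: [0.3, -0.3, 0.9]
width: 0.525
```

Emit:
{"fn": "move_arm", "kwargs": {
  "steps": [
    [0.4,35,-1.4,0,0],
    [0.4,35,-1.4,0,0],
    [0.4,19,-0.8,0,0],
    [0.4,0,0,0,0],
    [0.4,0,0,0,0]
  ]
}}

```text
clock: 5.13
ee_pos: [0.5571, 0.2019, 0.1994]
eef_rot: [-0.001, 0.721, 0.693, -0.001]
wrist_force: [-0.4, -0.7, -0.1]
width: 0.595
```

Run:
```python
from h import *
s=snap('wrist','wrist5'); snap('scene','scene5')
st=env.get_state();print(st['ee_pos'],st['eef_rot'],st['wrist_force'],st['width'])
print(cam(s)[1])
```

```text
[0.55613624 0.20233886 0.2001074 ] [-2.85571620e-04  7.21009022e-01  6.92925522e-01 -3.59325068e-04] [-0.40649984  0.08592971  0.63161927] 0.5949741271088288
[0.56143279 0.2781599  0.34332433]
```

View pics/wrist5.png

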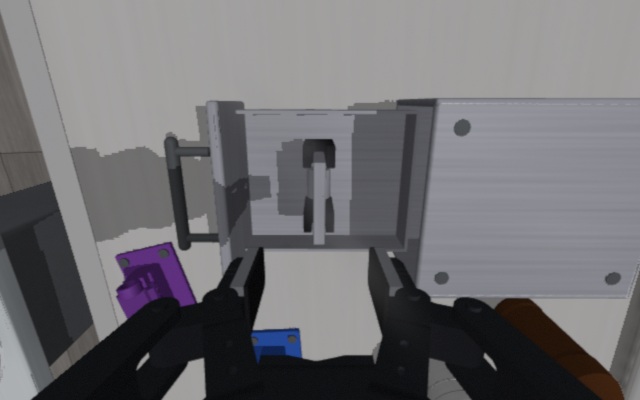

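View pics/scene5.png

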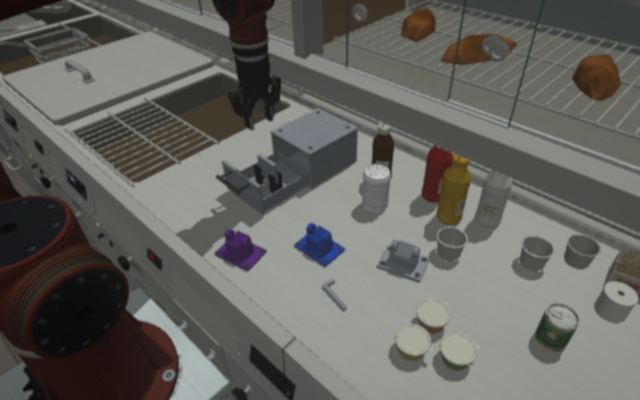

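The wrist view shows the leaf's top edge as a light bar from (319,163) to (319,243), with the black posts at (319,152) and (319,215).

Run:
```python
from h import *
s=load('wrist5');P=cloud(s)
v,u=np.mgrid[0:400,0:640]
box=(u>295)&(u<345)&(v>140)&(v<250)
for r in range(150,248,8):
    d=P[r,300:340,2]; c=np.nonzero(d>.085)[0]+300
    if len(c): print(r,c.min(),c.max(),P[r,c].mean(0).round(4),P[r,c,2].max().round(4))
m=box&(P[...,2]>.09); q=P[m]; print(len(q),q.mean(0).round(4),np.percentile(q,[1,50,99],axis=0).round(4))
r=cv2.minAreaRect((q[:,:2]*1000).astype(np.float32)); print(r)
m2=(u>300)&(u<340)&(v>140)&(v<236)&(P[...,2]<.09)&(P[...,2]>.02)
h,e=np.histogram(P[m2][:,2],bins=14); print(h,e.round(3))
s=load('scene5');P=cloud(s);
m=(P[...,2]>.085)&(P[...,2]<.12)&(P[...,0]>.53)&(P[...,0]<.59)&(P[...,1]>.13)&(P[...,1]<.26)&(s['depth']>0); q=P[m]; print(len(q),np.percentile(q,[1,50,99],axis=0).round(4))
```

```text
158 300 300 [0.5614 0.2782 0.3433] 0.3433
166 313 325 [0.5615 0.2304 0.1022] 0.1038
174 313 325 [0.5612 0.2239 0.1018] 0.1026
182 313 325 [0.561  0.2175 0.1018] 0.103
190 313 325 [0.5608 0.211  0.102 ] 0.1033
198 313 325 [0.5605 0.2044 0.1022] 0.103
206 313 325 [0.5603 0.1977 0.1023] 0.1033
214 314 325 [0.5608 0.198  0.1223] 0.3433
222 314 325 [0.5602 0.1837 0.1019] 0.1033
230 314 325 [0.5599 0.1767 0.1021] 0.103
238 314 324 [0.5592 0.1695 0.1023] 0.1032
1063 [0.5606 0.2028 0.1066] [[0.5552 0.1646 0.0947]
 [0.5607 0.2031 0.1022]
 [0.566  0.2782 0.3433]]
((561.0930786132812, 220.7344970703125), (114.8069076538086, 9.844017028808594), 88.04077911376953)
[ 16  56 158 179 192  63  61  75  49 760  21  11  12  14] [0.02  0.025 0.03  0.035 0.04  0.045 0.05  0.055 0.06  0.065 0.07  0.075
 0.08  0.085 0.09 ]
148 [[0.5521 0.1615 0.0854]
 [0.556  0.1927 0.0973]
 [0.5654 0.2318 0.1033]]
```

Emit:
{"fn": "move_arm", "kwargs": {
  "steps": [
    [0.5,4,-3,-30,0],
    [0.5,0,0,-30,0],
    [0.6,0,0,-30,0],
    [0.6,0,0,-25,0],
    [0.6,0,0,-11,0]
  ]
}}

```text
clock: 5.65
ee_pos: [0.5579, 0.1993, 0.0708]
eef_rot: [-0.001, 0.721, 0.693, -0.002]
wrist_force: [-0.7, 0.1, -0.9]
width: 0.395
```

Emit:
{"fn": "move_arm", "kwargs": {
  "steps": [
    [0.6,0,0,0,0],
    [0.6,0,0,0,0],
    [0.7,0,0,0,0],
    [0.7,0,0,0,0],
    [0.7,0,0,0,0]
  ]
}}

```text
clock: 6.07
ee_pos: [0.5619, 0.1994, 0.0761]
eef_rot: [0.001, 0.721, 0.693, 0.001]
wrist_force: [-0.3, -0.6, -0.7]
width: 0.298
```

Run:
```python
from h import *
s=snap('wrist','wrist6')
for i in range(3):
    st=env.get_state();print(st['ee_pos'],st['eef_rot'],st['wrist_force'],st['width'])
```

```text
[0.56173023 0.19938843 0.07573324] [6.62424953e-04 7.21057228e-01 6.92874677e-01 8.46452521e-04] [-0.80171177 -0.20284659  0.16101457] 0.30296121496051576
[0.56173023 0.19938843 0.07573324] [6.62424953e-04 7.21057228e-01 6.92874677e-01 8.46452521e-04] [-0.80171177 -0.20284659  0.16101457] 0.30296121496051576
[0.56173023 0.19938843 0.07573324] [6.62424953e-04 7.21057228e-01 6.92874677e-01 8.46452521e-04] [-0.80171177 -0.20284659  0.16101457] 0.30296121496051576
```

View pics/wrist6.png

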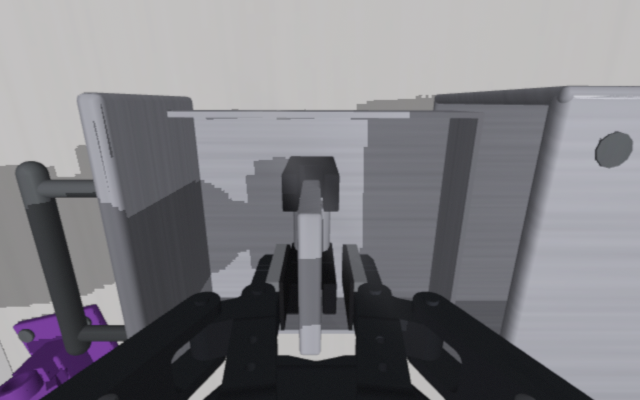

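The leaf lies between the pads, at u≈311 against a pad middle of about 316, so I'll shift slightly towards -x and close.

Emit:
{"fn": "move_arm", "kwargs": {
  "steps": [
    [0.7,-1.5,0,0,0],
    [0.7,0,0,0,0],
    [1,0,0,0,0],
    [1,0,0,0,0],
    [1,0,0,0,0]
  ]
}}

```text
clock: 6.53
ee_pos: [0.5595, 0.1993, 0.0745]
eef_rot: [0.0, 0.721, 0.693, 0.0]
wrist_force: [-0.2, -0.1, 2.5]
width: 0.103
```

Emit:
{"fn": "move_arm", "kwargs": {
  "steps": [
    [1,0,0,0,0],
    [1,0,0,0,0],
    [1,0,0,0,0],
    [1,0,0,0,0],
    [1,0,0,0,0]
  ]
}}

```text
clock: 6.95
ee_pos: [0.5595, 0.1993, 0.0746]
eef_rot: [0.0, 0.721, 0.693, 0.0]
wrist_force: [-0.1, 0.9, 4.6]
width: 0.102
```

Emit:
{"fn": "move_arm", "kwargs": {
  "steps": [
    [1,0,0,6,0],
    [1,0,0,8,0],
    [1,0,0,10,0],
    [1,0,0,10,0],
    [1,0,0,10,0]
  ]
}}

```text
clock: 7.37
ee_pos: [0.5596, 0.1993, 0.1197]
eef_rot: [0.0, 0.721, 0.693, 0.0]
wrist_force: [0.6, -0.1, -2.3]
width: 0.104
```

Emit:
{"fn": "move_arm", "kwargs": {
  "steps": [
    [1,0,0,15,0],
    [1,0,0,20,0],
    [1,0,0,25,0],
    [1,0,0,25,0],
    [1,0,0,10,0]
  ]
}}

```text
clock: 7.78
ee_pos: [0.5607, 0.1994, 0.2181]
eef_rot: [0.002, 0.721, 0.693, 0.002]
wrist_force: [0.6, -0.5, -2.3]
width: 0.106
```

Run:
```python
from h import *
s=snap('wrist','wrist7'); t=snap('scene','scene7')
st=env.get_state();print(st['ee_pos'],st['eef_rot'],st['wrist_force'],st['width'])
o=np.hstack([cv2.resize(t['color'][60:220,180:360],(400,355)),cv2.resize(s['color'][100:400,140:480],(400,355))]);cv2.imwrite('pics/c7.png',o)
```

```text
[0.56073106 0.19943801 0.21609494] [0.00137481 0.72105446 0.69287468 0.00180598] [-0.06821354  0.02671974 -2.65326688] 0.10634194376249578
```

View pics/c7.png

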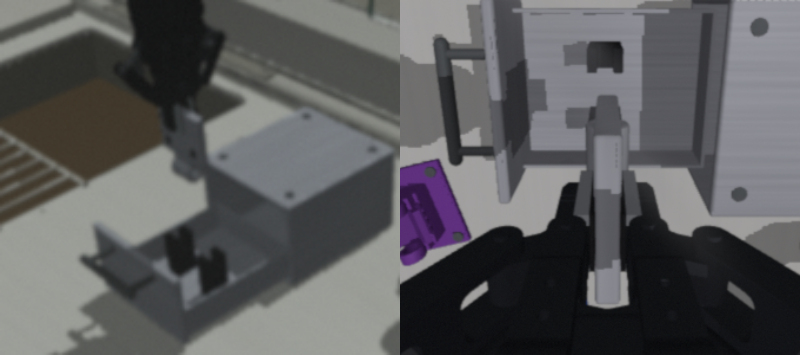

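The leaf is out of the posts and upright in the grip. I'll carry it past the grey bracket so that the wrist camera looks down on the bracket.

Emit:
{"fn": "move_arm", "kwargs": {
  "steps": [
    [1,1,-12,0,0.0],
    [1,3,-25,0,0.024],
    [1,3.3,-35,0,0.024],
    [1,3.3,-36,0,0.024],
    [1,3.3,-36,0,0.024]
  ]
}}

```text
clock: 8.3
ee_pos: [0.5722, 0.0535, 0.2111]
eef_rot: [-0.001, 0.686, 0.727, -0.001]
wrist_force: [1.3, -0.3, -1.5]
width: 0.108
```

Emit:
{"fn": "move_arm", "kwargs": {
  "steps": [
    [1,3.3,-36,0,0.024],
    [1,3.3,-36,0,0.024],
    [1,3.3,-36,0,0.024],
    [1,3.3,-36,0,0.024],
    [1,3.3,-36,0,0.024]
  ]
}}

```text
clock: 8.72
ee_pos: [0.5886, -0.1269, 0.2111]
eef_rot: [-0.001, 0.642, 0.767, -0.0]
wrist_force: [1.2, 0.5, -2.2]
width: 0.102
```

Emit:
{"fn": "move_arm", "kwargs": {
  "steps": [
    [1,3.3,-36,0,0.024],
    [1,3.3,-36,0,0.024],
    [1,3.3,-36,0,0.024],
    [1,3.3,-36,0,0.024],
    [1,3,-26,0,0.022]
  ]
}}

```text
clock: 9.13
ee_pos: [0.6045, -0.298, 0.2106]
eef_rot: [-0.001, 0.596, 0.803, -0.0]
wrist_force: [0.2, 0.5, -2.0]
width: 0.105
```

Emit:
{"fn": "move_arm", "kwargs": {
  "steps": [
    [1,2,-17,0,0],
    [1,0,0,0,0],
    [1,0,0,0,0],
    [1,0,0,0,0],
    [1,0,0,0,0]
  ]
}}

```text
clock: 9.55
ee_pos: [0.6077, -0.3107, 0.2126]
eef_rot: [-0.001, 0.596, 0.803, 0.0]
wrist_force: [0.1, 0.3, -3.1]
width: 0.108
```

Run:
```python
from h import *
s=snap('wrist','wrist8'); t=snap('scene','scene8')
st=env.get_state();print(st['ee_pos'],st['eef_rot'],st['wrist_force'],st['width'],cam(s)[1])
```

```text
[ 0.60801456 -0.31074298  0.21326937] [-8.64056294e-05  5.95411303e-01  8.03421040e-01  6.97437000e-05] [ 0.69388279  0.54856578 -2.02600594] 0.10027195480937637 [ 0.58659871 -0.2378734   0.35668095]
```

View pics/wrist8.png

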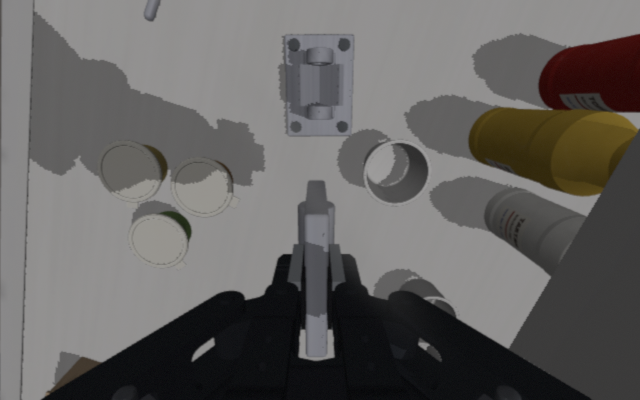

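View pics/scene8.png

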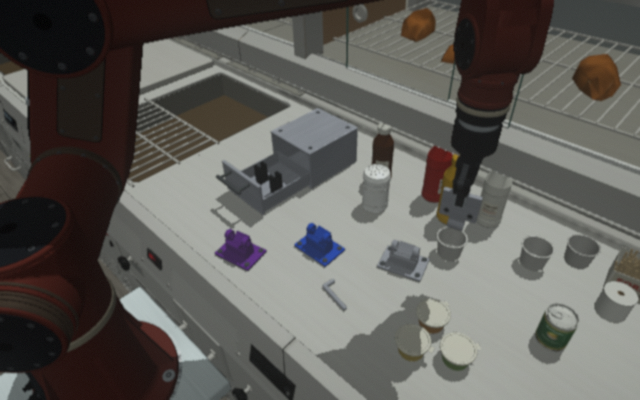

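The wrist view shows the grey bracket head-on: base corners near (287,35), (353,36), (353,136) and (287,136), knuckles at (320,55) and (320,110). The leaf is in hand with its top edge from (317,215) to (316,356). The scene view agrees that nothing else was disturbed.

Run:
```python
from h import *
s=load('wrist8');P=cloud(s); v,u=np.mgrid[0:400,0:640]
st=env.get_state(); q=st['eef_rot']; a=2*np.arctan2(q[2],q[1])-np.pi/2; print('tool y ang',a, st['ee_pos'])
ex=np.array([np.cos(a),np.sin(a)]); ey=np.array([-ex[1],ex[0]])
m=(v<145)&(u>270)&(u<370)&(P[...,2]>.0045)&(s['depth']>0)
m=cv2.morphologyEx(m.astype(np.uint8),cv2.MORPH_OPEN,np.ones((3,3)))>0
vv,uu=np.nonzero(m&(P[...,2]<.013)); print(uu.min(),uu.max(),vv.min(),vv.max(),np.median(P[m&(P[...,2]<.013)][:,2]))
q=np.array([onz(s,x,y,.008)[:2] for x,y in zip(uu,vv)])*1000
r=cv2.minAreaRect(q.astype(np.float32)); print('base',r,cv2.boxPoints(r).round(1).tolist())
# screw holes: dark blobs
g=cv2.cvtColor(s['color'],cv2.COLOR_BGR2GRAY)
hs=[]
for (x,y) in [(293,44),(345,44),(343,127),(295,127)]:
    w=g[y-7:y+8,x-7:x+8].astype(float); k=np.clip(np.median(w)-15-w,0,None)
    cx=(k*u[y-7:y+8,x-7:x+8]).sum()/k.sum(); cy=(k*v[y-7:y+8,x-7:x+8]).sum()/k.sum()
    p=onz(s,cx,cy,.008); hs.append(p[:2]); print('hole',cx.round(1),cy.round(1),p.round(4))
hs=np.array(hs); c=hs.mean(0); d=(hs[0]-hs[3]+hs[1]-hs[2]); print('hole centre',c.round(4),'y dir ang',np.arctan2(d[1],d[0])-np.pi/2)
# knuckles
k=m&(P[...,2]>.05)
n,l,stt,ce=cv2.connectedComponentsWithStats(k.astype(np.uint8))
for i in range(1,n):
    if stt[i,4]>15:
        qq=P[l==i]; w=(qq[:,:2])@np.stack([ex,ey],1); top=qq[qq[:,2]>qq[:,2].max()-.002]
        print('kn',stt[i],'x',w[:,0].min().round(4),w[:,0].max().round(4),'y',w[:,1].min().round(4),w[:,1].max().round(4),'zmax',qq[:,2].max().round(4),'topmean',(top[:,:2]@np.stack([ex,ey],1)).mean(0).round(4))
print('centre in tool axes', c@ex, c@ey)
# leaf in hand
for rr in range(185,360,12):
    d=P[rr,290:345]; cc=np.nonzero((d[:,2]>.12)&(d[:,2]<.27))[0]
    if len(cc):
        z=d[cc,2]; t=cc[z>z.max()-.006]
        print(rr,cc.min()+290,cc.max()+290,z.max().round(4),'top u',t.min()+290,t.max()+290,'toolxy',(d[t][:,:2].mean(0)@np.stack([ex,ey],1)).round(4))
print('tcp',st['ee_pos'][:2]@ex,st['ee_pos'][:2]@ey)
cv2.imwrite('pics/c8.png',np.hstack([cv2.resize(s['color'][20:150,260:380],None,fx=3.3,fy=3.3),cv2.resize(s['color'][170:370,270:370],(214,429))]))
```

```text
tool y ang 0.29524133523741525 [ 0.60801456 -0.31074298  0.21326937]
285 354 34 135 0.00946677923140532
base ((585.43798828125, -222.5030517578125), (69.85184478759766, 99.05868530273438), 17.12931251525879) [[537.5, -185.5], [566.5999755859375, -280.1000061035156], [633.4000244140625, -259.5], [604.2000122070312, -164.89999389648438]]
hole 294.2 49.5 [ 0.5507 -0.196   0.008 ]
hole 342.7 44.8 [ 0.5962 -0.1776  0.008 ]
hole 341.6 126.2 [ 0.6203 -0.2538  0.008 ]
hole 295.6 126.2 [ 0.5727 -0.2682  0.008 ]
hole centre [ 0.585  -0.2239] y dir ang 0.30030591838128795
kn [307  47  27  17 409] x 0.4839 0.5071 y -0.3657 -0.3534 zmax 0.0648 topmean [ 0.4951 -0.3596]
kn [297  64   8  42 186] x 0.4744 0.481 y -0.401 -0.3657 zmax 0.0535 topmean [ 0.4776 -0.3821]
kn [336  64   7  42 191] x 0.5099 0.5158 y -0.401 -0.3657 zmax 0.0536 topmean [ 0.5129 -0.3844]
kn [307 106  26  14 356] x 0.4835 0.5068 y -0.4134 -0.4017 zmax 0.0648 topmean [ 0.4951 -0.4076]
centre in tool axes 0.49452744028254036 -0.38440322195895255
185 308 325 0.1957 top u 308 325 toolxy [ 0.4922 -0.4404]
197 307 326 0.2179 top u 307 326 toolxy [ 0.4922 -0.4405]
209 298 334 0.2348 top u 305 328 toolxy [ 0.4922 -0.4405]
221 298 334 0.2418 top u 305 329 toolxy [ 0.4925 -0.4431]
233 298 334 0.2418 top u 305 328 toolxy [ 0.4922 -0.4483]
245 294 339 0.2415 top u 305 328 toolxy [ 0.4922 -0.4536]
257 290 344 0.2411 top u 305 328 toolxy [ 0.4922 -0.459 ]
269 290 344 0.2432 top u 290 343 toolxy [ 0.4922 -0.464 ]
281 290 344 0.2518 top u 290 344 toolxy [ 0.4925 -0.4638]
293 290 344 0.2614 top u 290 344 toolxy [ 0.4927 -0.4625]
305 290 344 0.2681 top u 290 344 toolxy [ 0.493 -0.463]
317 297 336 0.2681 top u 297 336 toolxy [ 0.4921 -0.4669]
329 296 337 0.2628 top u 296 337 toolxy [ 0.4922 -0.4774]
341 296 337 0.262 top u 296 337 toolxy [ 0.4922 -0.4823]
353 296 337 0.2681 top u 296 337 toolxy [ 0.4908 -0.4822]
tcp 0.4912898401825053 -0.4742121887674163
```

View pics/c8.png

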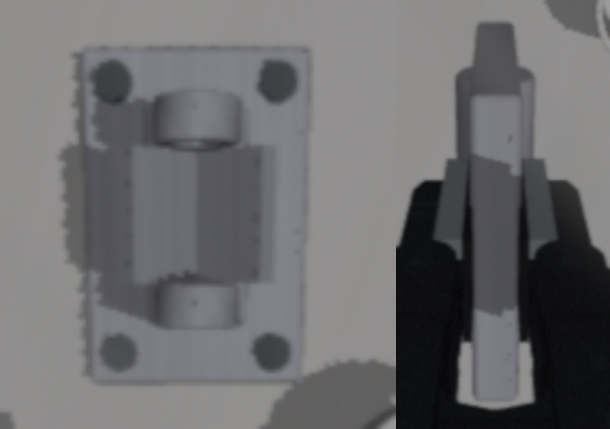

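Run:
```python
from h import *
s=load('wrist8');P=cloud(s)
a=.2952; ex=np.array([np.cos(a),np.sin(a)]); ey=np.array([-ex[1],ex[0]])
for r in (213,214,215,216,354,356,357): p=onz(s,316.5,r,.2415); print(r,(p[:2]@ex).round(4),(p[:2]@ey).round(4))
for r in (200,203,206,210): print('barrel',r,[ (c,P[r,c].round(4).tolist(),(P[r,c,:2]@ey).round(4)) for c in (300,302,331,333)])
for c in (305,310,316,322,328): print(c,[P[r,c,2].round(3) for r in (350,353,355,356,357,358,359)])
```

```text
213 0.4922 -0.4394
214 0.4922 -0.4398
215 0.4922 -0.4402
216 0.4922 -0.4406
354 0.4922 -0.5071
356 0.4922 -0.5082
357 0.4922 -0.5088
barrel 200 [(300, [0.6006, -0.3491, 0.0019], np.float64(-0.5087)), (302, [0.6029, -0.3486, 0.0013], np.float64(-0.5089)), (331, [0.6357, -0.3387, 0.0011], np.float64(-0.509)), (333, [0.6379, -0.3378, 0.0017], np.float64(-0.5088))]
barrel 203 [(300, [0.5948, -0.3005, 0.1632], np.float64(-0.4605)), (302, [0.596, -0.2998, 0.1642], np.float64(-0.4602)), (331, [0.6138, -0.2945, 0.1639], np.float64(-0.4603)), (333, [0.6391, -0.3414, 0.0015], np.float64(-0.5126))]
barrel 206 [(300, [0.5951, -0.3006, 0.1688], np.float64(-0.4607)), (302, [0.5963, -0.3001, 0.1692], np.float64(-0.4606)), (331, [0.6138, -0.2949, 0.1688], np.float64(-0.4607)), (333, [0.6149, -0.2944, 0.1693], np.float64(-0.4605))]
barrel 210 [(300, [0.5957, -0.302, 0.1722], np.float64(-0.4622)), (302, [0.5968, -0.3013, 0.173], np.float64(-0.4619)), (331, [0.6141, -0.2964, 0.1721], np.float64(-0.4622)), (333, [0.6155, -0.2965, 0.1707], np.float64(-0.4627))]
305 [np.float64(0.002), np.float64(0.001), np.float64(0.001), np.float64(0.001), np.float64(0.001), np.float64(0.002), np.float64(0.289)]
310 [np.float64(0.241), np.float64(0.24), np.float64(0.241), np.float64(0.24), np.float64(0.001), np.float64(0.002), np.float64(0.002)]
316 [np.float64(0.241), np.float64(0.241), np.float64(0.241), np.float64(0.24), np.float64(0.002), np.float64(0.002), np.float64(0.002)]
322 [np.float64(0.239), np.float64(0.241), np.float64(0.24), np.float64(0.241), np.float64(0.001), np.float64(0.002), np.float64(0.002)]
328 [np.float64(0.001), np.float64(0.001), np.float64(0.002), np.float64(0.001), np.float64(0.001), np.float64(0.002), np.float64(0.288)]
```

The barrel end and plate ends put the leaf centre at tool-axis (0.4922, -0.4750), and the bracket centre is at (0.4952, -0.3835). So I shift the leaf by world (-23.7, +88.4) mm and take it partway down.

Emit:
{"fn": "move_arm", "kwargs": {
  "steps": [
    [1,-5,18,0,0.003],
    [1,-8,30,0,0],
    [1,-8,30,0,0],
    [1,-2.7,10.4,-10,0],
    [1,0,0,-20,0]
  ]
}}

```text
clock: 10.07
ee_pos: [0.5853, -0.2206, 0.1866]
eef_rot: [0.002, 0.593, 0.805, 0.0]
wrist_force: [0.2, -0.8, -2.0]
width: 0.103
```

Emit:
{"fn": "move_arm", "kwargs": {
  "steps": [
    [1,0,0,-20,0],
    [1,0,0,-13,0],
    [1,0,0,0,0],
    [1,0,0,0,0],
    [1,0,0,0,0]
  ]
}}

```text
clock: 10.48
ee_pos: [0.5847, -0.2236, 0.1516]
eef_rot: [0.001, 0.595, 0.804, 0.0]
wrist_force: [-0.2, 0.3, -2.7]
width: 0.106
```

Run:
```python
from h import *
s=snap('wrist','wrist9'); t=snap('scene','scene9')
st=env.get_state();print(st['ee_pos'],st['eef_rot'],st['wrist_force'],st['width'])
q=st['eef_rot']; print(2*np.arctan2(q[2],q[1])-np.pi/2)
cv2.imwrite('pics/c9.png',np.hstack([cv2.resize(s['color'][160:400,230:400],(400,565)),cv2.resize(t['color'][170:290,360:445],(400,565),interpolation=cv2.INTER_CUBIC)]))
```

```text
[ 0.58494972 -0.2238345   0.15183855] [1.04892602e-03 5.94706486e-01 8.03942214e-01 1.05631475e-04] [-0.58092683 -0.21077492 -2.37870062] 0.10753393301114454
0.29699449114470045
```

View pics/c9.png

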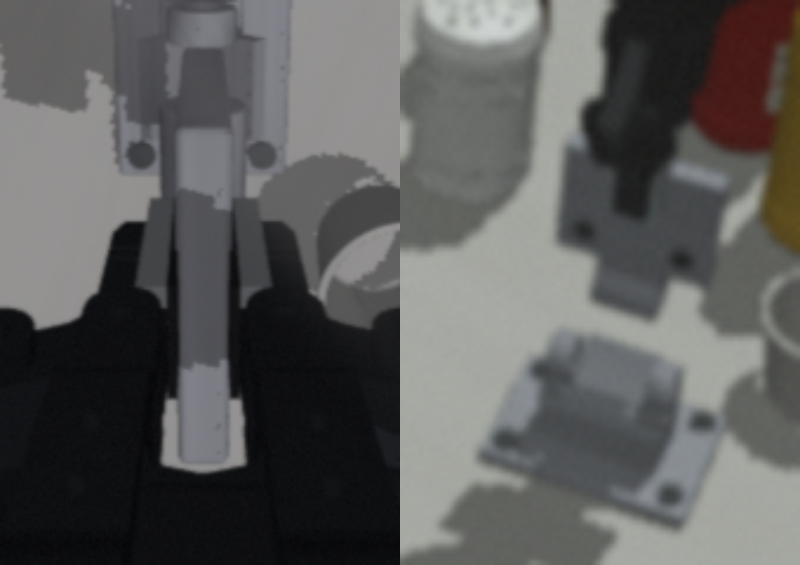

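Run:
```python
from h import *
s=load('wrist9');P=cloud(s); v,u=np.mgrid[0:400,0:640]
a=.2970; E=np.array([[np.cos(a),-np.sin(a)],[np.sin(a),np.cos(a)]])
T=P[...,:2]@E
reg=(u>290)&(u<345)&(v>155)&(v<360)&(s['depth']>0)
k=reg&(P[...,2]>.05)&(P[...,2]<.07)&(v<195)
print('knuckle far', k.sum(), [np.percentile(T[k][:,i],[2,50,98]).round(4).tolist() for i in (0,1)], P[k][:,2].max())
b=reg&(P[...,2]>.085)&(P[...,2]<.118)&(v<225)
print('barrel', b.sum(), [np.percentile(T[b][:,i],[2,50,98]).round(4).tolist() for i in (0,1)])
pl=reg&(P[...,2]>.172)&(P[...,2]<.186)
print('plate top', pl.sum(), [np.percentile(T[pl][:,i],[1,50,99]).round(4).tolist() for i in (0,1)], np.median(P[pl][:,2]))
for n in ('scene9',):
    s=load(n);P=cloud(s);T=P[...,:2]@E
    r=(s['depth']>0)&(abs(T[...,0]-.495)<.06)&(abs(T[...,1]+.384)<.07)
    k=r&(P[...,2]>.052)&(P[...,2]<.068)
    print('scene knuckles etc',k.sum(),[np.percentile(T[k][:,i],[2,50,98]).round(4).tolist() for i in (0,1)])
    pl=r&(P[...,2]>.12)&(P[...,2]<.145); print('plate',pl.sum(),[np.percentile(T[pl][:,i],[2,50,98]).round(4).tolist() for i in (0,1)])
    b=r&(P[...,2]>.09)&(P[...,2]<.113); print('barrel',b.sum(),[np.percentile(T[b][:,i],[2,50,98]).round(4).tolist() for i in (0,1)], P[b][:,2].min())
```

```text
knuckle far 656 [[0.4755, 0.4948, 0.514], [-0.3795, -0.3618, -0.3544]] 0.06448610704309779
barrel 293 [[0.4831, 0.4873, 0.5062], [-0.3831, -0.375, -0.3712]]
plate top 3866 [[0.485, 0.495, 0.505], [-0.4195, -0.3752, -0.3512]] 0.1792935368508372
scene knuckles etc 104 [[0.481, 0.4883, 0.539], [-0.4362, -0.3932, -0.3551]]
plate 313 [[0.4869, 0.4894, 0.4926], [-0.4209, -0.3877, -0.3533]]
barrel 113 [[0.4805, 0.4843, 0.5009], [-0.4014, -0.3878, -0.3718]] 0.09411874562607081
```

Plate and knuckle agree in x to within 0.2 mm. In y the leaf is about 1 mm towards -y, so I'll nudge it and lower.

Emit:
{"fn": "move_arm", "kwargs": {
  "steps": [
    [1,-0.3,1,-10,0],
    [1,0,0,-10,0],
    [1,0,0,-10,0],
    [1,0,0,-8,0],
    [1,0,0,0,0]
  ]
}}

```text
clock: 11.0
ee_pos: [0.5826, -0.2215, 0.1092]
eef_rot: [-0.002, 0.595, 0.804, -0.0]
wrist_force: [0.1, -0.2, -2.7]
width: 0.103
```

Run:
```python
from h import *
t=snap('scene','scene10')
st=env.get_state();print(st['ee_pos'],st['wrist_force'],st['torque'])
cv2.imwrite('pics/c10.png',cv2.resize(t['color'][170:290,360:460],(500,600),interpolation=cv2.INTER_CUBIC))
```

```text
[ 0.58306627 -0.22176889  0.11050559] [-0.56661209  0.91001375 -2.0627179 ] [ 0.0211355  -0.02722598 -0.03635464]
```

View pics/c10.png

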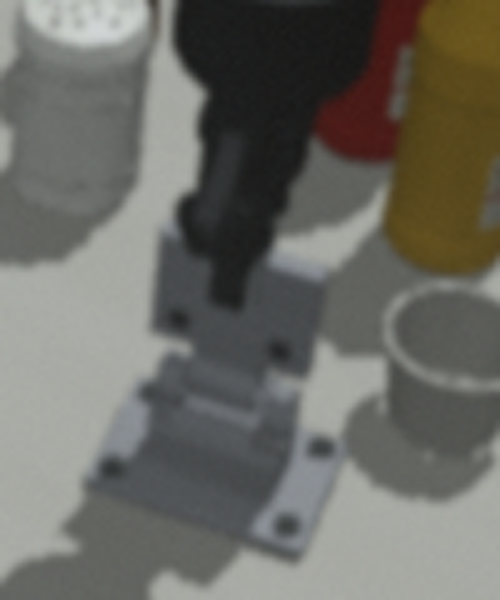

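The barrel enters between the knuckles with no contact force. I'll continue slowly.

Emit:
{"fn": "move_arm", "kwargs": {
  "steps": [
    [1,0,0,-3,0],
    [1,0,0,-3,0],
    [1,0,0,-2,0],
    [1,0,0,0,0],
    [1,0,0,0,0]
  ]
}}

```text
clock: 11.47
ee_pos: [0.584, -0.2224, 0.1044]
eef_rot: [0.0, 0.595, 0.804, 0.0]
wrist_force: [-0.4, 0.2, -1.9]
width: 0.102
```

Emit:
{"fn": "move_arm", "kwargs": {
  "steps": [
    [1,0,0,-2,0],
    [1,0,0,0,0],
    [1,0,0,-2,0],
    [1,0,0,0,0],
    [1,0,0,0,0]
  ]
}}

```text
clock: 11.88
ee_pos: [0.5839, -0.2223, 0.1002]
eef_rot: [-0.0, 0.595, 0.804, 0.0]
wrist_force: [0.2, 0.4, -2.9]
width: 0.101
```

Emit:
{"fn": "move_arm", "kwargs": {
  "steps": [
    [1,0,0,-1.5,0],
    [1,0,0,0,0],
    [1,0,0,-1,0],
    [1,0,0,0,0],
    [1,0,0,0,0]
  ]
}}

```text
clock: 12.3
ee_pos: [0.5841, -0.2224, 0.0979]
eef_rot: [0.0, 0.595, 0.804, 0.0]
wrist_force: [0.2, 0.4, -1.0]
width: 0.102
```

Emit:
{"fn": "move_arm", "kwargs": {
  "steps": [
    [1,0,0,-1,0],
    [1,0,0,0,0],
    [1,0,0,0,0],
    [1,0,0,0,0],
    [1,0,0,0,0]
  ]
}}

```text
clock: 12.72
ee_pos: [0.5842, -0.2225, 0.0979]
eef_rot: [0.0, 0.595, 0.804, -0.0]
wrist_force: [-2.4, 0.4, 5.8]
width: 0.103
```

Contact: z stopped with about 8 N up and 2.4 N towards -x, so the +x flank may be carrying more. I'll ease in -x and watch z.

Emit:
{"fn": "move_arm", "kwargs": {
  "steps": [
    [1,-0.5,-0.15,0,0],
    [1,0,0,0,0],
    [1,0,0,0,0],
    [1,0,0,0,0],
    [1,0,0,0,0]
  ]
}}

```text
clock: 13.13
ee_pos: [0.584, -0.2225, 0.0979]
eef_rot: [0.001, 0.595, 0.804, 0.0]
wrist_force: [-0.5, 1.3, 5.4]
width: 0.105
```

Emit:
{"fn": "move_arm", "kwargs": {
  "steps": [
    [1,-0.5,-0.15,0,0],
    [1,0,0,0,0],
    [1,0,0,0,0],
    [1,0,0,0,0],
    [1,0,0,0,0]
  ]
}}

```text
clock: 13.55
ee_pos: [0.5838, -0.2226, 0.0978]
eef_rot: [0.001, 0.595, 0.804, 0.001]
wrist_force: [1.8, 3.0, 5.6]
width: 0.103
```

Run:
```python
from h import *
s=snap('wrist','wrist11'); t=snap('scene','scene11')
st=env.get_state();print(st['ee_pos'],st['wrist_force'],st['torque'])
cv2.imwrite('pics/c11.png',np.hstack([cv2.resize(s['color'][160:400,230:400],(400,565)),cv2.resize(t['color'][190:290,370:440],(395,565),interpolation=cv2.INTER_CUBIC)]))
a=.2970; E=np.array([[np.cos(a),-np.sin(a)],[np.sin(a),np.cos(a)]])
P=cloud(s);T=P[...,:2]@E; v,u=np.mgrid[0:400,0:640]
reg=(u>270)&(u<365)&(v>130)&(v<370)&(s['depth']>0)
pl=reg&(P[...,2]>.118)&(P[...,2]<.133)&(abs(T[...,0]-.495)<.009)
print('plate top', pl.sum(), [np.percentile(T[pl][:,i],[1,50,99]).round(4).tolist() for i in (0,1)], np.median(P[pl][:,2]))
k=reg&(P[...,2]>.054)&(P[...,2]<.068)&(v<215)
print('kn', k.sum(), [np.percentile(T[k][:,i],[1,50,99]).round(4).tolist() for i in (0,1)],np.percentile(P[k][:,2],98))
```

```text
[ 0.58388561 -0.22257478  0.09788248] [1.27145711 2.29183964 5.46438636] [ 0.66063779 -0.26015674  0.02319111]
plate top 3734 [[0.4868, 0.4944, 0.5032], [-0.4182, -0.3749, -0.3499]] 0.1255988261854397
kn 429 [[0.4835, 0.4965, 0.5053], [-0.3744, -0.3608, -0.3541]] 0.06236496785195036
```

View pics/c11.png

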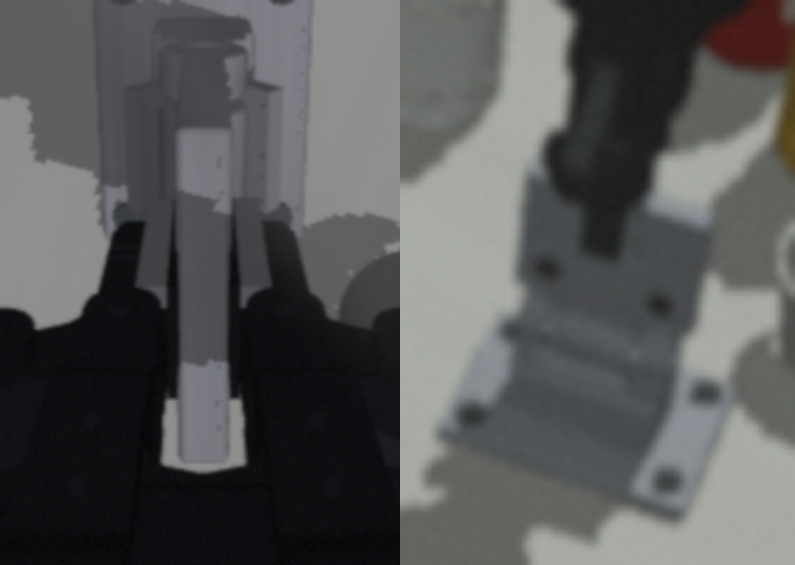

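Commanding 1 mm sideways moved the leaf only 0.4 mm, the x force reversed sign and z stayed put, so the barrel is held by both flanks. Plate top reads 0.1256 m (0.125 expected). I'll relax the side load and check that it is upright.

Emit:
{"fn": "move_arm", "kwargs": {
  "steps": [
    [1,0.5,0.2,0,0],
    [1,0,0,-0.5,0],
    [1,0,0,0,0],
    [1,0,0,0,0],
    [1,0,0,0,0]
  ]
}}

```text
clock: 14.07
ee_pos: [0.5841, -0.2226, 0.0979]
eef_rot: [0.001, 0.595, 0.804, 0.0]
wrist_force: [-2.6, 1.7, 9.9]
width: 0.105
```

Run:
```python
from h import *
s=snap('wrist','wrist12'); t=snap('scene','scene12'); snap('top','top12')
st=env.get_state();print(st['ee_pos'],st['eef_rot'],st['wrist_force'],st['torque'],st['width'],abs(st['qvel']).max())
a=.2970; E=np.array([[np.cos(a),-np.sin(a)],[np.sin(a),np.cos(a)]])
P=cloud(s);T=P[...,:2]@E; v,u=np.mgrid[0:400,0:640]
reg=(u>270)&(u<365)&(v>130)&(v<370)&(s['depth']>0)
pl=reg&(P[...,2]>.118)&(P[...,2]<.133)&(abs(T[...,0]-.495)<.0045)
A=np.c_[T[pl],np.ones(pl.sum())]; print('top face slope x,y (rad)',np.linalg.lstsq(A,P[pl][:,2],rcond=None)[0].round(4))
for lo,hi in((-.42,-.408),(-.362,-.35)):
    m=pl&(T[...,1]>lo)&(T[...,1]<hi); print('end z',np.median(P[m][:,2]).round(4))
P=cloud(t);T=P[...,:2]@E
f=(t['depth']>0)&(P[...,2]>.07)&(P[...,2]<.12)&(abs(T[...,0]-.49)<.008)&(abs(T[...,1]+.386)<.033)&((T[...,1]<-.40)|(T[...,1]>-.366))
A=np.c_[T[f][:,1],P[f][:,2],np.ones(f.sum())]; print('face lean: dx/dy,dx/dz',f.sum(),np.linalg.lstsq(A,T[f][:,0],rcond=None)[0].round(4))
# same-camera bottom edge of barrel / knuckle gaps
cv2.imwrite('pics/c12.png',np.hstack([cv2.resize(s['color'][140:300,260:370],(412,600)),cv2.resize(t['color'][200:280,385:435],(375,600),interpolation=cv2.INTER_CUBIC)]))
cv2.imwrite('pics/scene12b.png',t['color'])
```

```text
[ 0.58407126 -0.22258204  0.09784512] [9.04874169e-04 5.94593237e-01 8.04026126e-01 2.29537361e-04] [-1.88471265  1.93476214  8.72342348] [0.67272664 0.47381287 0.03387782] 0.10547696484670323 0.002183144816041134
top face slope x,y (rad) [ 0.0032 -0.0102  0.12  ]
end z 0.1255
end z 0.1255
face lean: dx/dy,dx/dz 256 [0.0018 0.0083 0.4886]
```

View pics/c12.png

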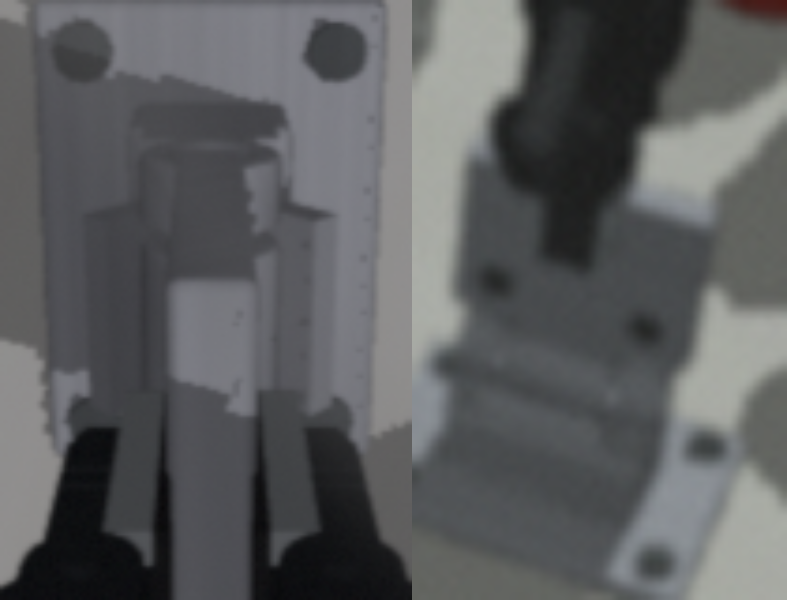

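View pics/scene12.png

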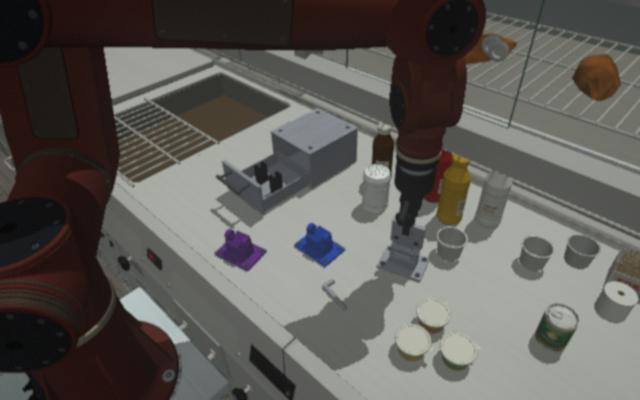

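The leaf is seated: plate top is 63.1 mm above the knuckle tops (63 expected). Its ends are level and its face leans no more than 0.5°. In y it is centred to within the measurement error. The pin, dredger and pot have not moved, so I'm handing in.

Run:
```python
from h import *
print(env.finish_job()); st=env.get_state(); print(st['clock'],st['ee_pos'],st['wrist_force'],st['width'])
```

```text
the job is handed in; nothing more can be done
None
the job is handed in; nothing more can be done
```

The leaf is seated in the cradle of the grey steel bracket, upright and still gripped, and the job is handed in at about 14.2 s of the 56 s. I pulled the drawer out about 157 mm by its bar and lifted the leaf from its posts. I then carried it upright and lowered its barrel between the knuckles.

**Last checks, just before handing in:**
- **Seating:** the plate top was 63.1 mm above the knuckle tops, against 63 mm expected. A 1 mm sideways command moved the leaf only about 0.4 mm, with z unchanged and the side force reversing, so both flanks hold the barrel.
- **Upright:** the plate's two ends were at equal height and its face leaned about 0.5° or less.
- **Centring:** the leaf was centred between the knuckles to under 1 mm.
- **Load:** the wrist force was about 9 N pressing down, and the arm was still.
- **Other items:** the final scene picture shows the pin, dredger and pot standing where they were. I checked this by eye only.

**Small disagreements:**
- The tool height on contact was about 1.4 mm above my prediction, which is within the calibration and grip error.
- A plane fit to the top edge gave a 0.01 rad slope, although both ends read the same height.
- I could not sight through the bores, so the hole alignment is inferred from the heights and the centring.
- The readout after handing in was refused, so there are no figures from after that moment.

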